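# Brace the sample jar in the nest and unscrew its cap

## Robot

A 6-joint arm with a two-finger parallel gripper is mounted at the origin on the work surface. World frame = base frame: x ahead of the robot, y to its left, z up, the work surface at z = 0. Lengths are in m, angles in rad, forces in N, time in s.
With the tool pointing down it reaches from about 0.3 to 0.775 m from the base axis. Payload 14.6 kg.
Tool frame: the origin (TCP) lies at the very end of the fingers, on their centre line; the grasp point (between the pads) lies 19 mm behind it; z points along the fingers, y is the direction in which the jaws open and shut (so a half turn about z gives the same grasp; the last joint's range is limited). The gripper opens to 94 mm and grips with 3 to 60 N. Pads are 16 mm wide; open, the fingers measure 119 mm over their backs; the gripper's body (75 mm by 177 mm) begins 78 mm behind the grasp point.
Start: joints at [-1.318, 0.3, 1.521, -0, 1.321, -0.067], TCP at [0.173, -0.522, 0.205] pointing down, gripper open.
Joint ranges: [-3.03, 3.03], [-0.79, 2.21], [0.23, 2.52], [-1.04, 4.18], [0, 3.07], [-2.55, 2.55]. Speed limits (rad/s): [2.22, 2.22, 2.57, 3.14, 3.14, 3.14].

## Interface

Orientations are given as [roll, pitch, yaw] about the fixed x, y, z axes, in that order (R = Rz(yaw) Ry(pitch) Rx(roll)).
In Python, from station import status, camera, ctrl gives the robot as it stands. The module is installed in compiled form; this text tells all that it offers.
- The arm moves only by the shell command python3 -m jog 'ROWS' [FORCE]. ROWS is JSON, a list of rows, each a list of 7 numbers: the shift along the tool's x, y, z each as a share of 1000 mm, from -1 to 1, then the turn, a rotation vector about the tool's x, y, z each as a share of pi/2 rad, from -1 to 1, then the opening, from -1 (shut) to 1 (fully open), so that 0 is half open. A call has 1 to 20 rows; each row is the pose to reach, as a shift and turn from the pose measured when the call began, along the tool's axes at that moment; what a row does not reach only later rows make up. A row lasts 1/10 s, in which the tool goes at most 50 mm and 8.59 degrees, less where a joint would pass 70% of its speed; a pose out of reach is approached as far as the arm can. A call with a number of a shift or a turn outside -1 to 1 is refused whole. A call with a gripper value outside its range is refused whole. The fingers move at their own pace and stop on an object; FORCE is the grip in N (left out, the last holds). Time passes only in rows, so rows that repeat a pose let the fingers close. It gives the time, the measured TCP pose, the force and the opening at its end, in the units of the state.
- status.get_obs(): the state, without advancing time (a new reading comes with each control period).
- camera(name): name is "scene" or "top" or "wrist"; returns a dict with "image" (384x512x3 uint8, red, green, blue), "fx", "fy", "cx", "cy" (pixels), "world_from_camera" (4x4, takes a point from camera to world coordinates). Camera axes: x right, y down, z forward; pixel columns grow to the right and rows downward; lengths in m; the calibration is good to about 2 mm. The wrist camera is an equidistant fisheye: a pixel r from the principal point sees the ray r / f radians off the axis. A picture is of the moment at which its call begins. There is no depth.
- ctrl.hand_in(): hands the job in, once; it reports no verdict.
The state is a dict: "time_s": time; "qpos": joint angles; "joint_vel": joint speeds; "tau": joint torques, N m; "ee_pos": TCP position; "eef_rot": TCP orientation; "force": force on the tool from outside, world axes, zero at the start; "moment": the same for the moment, N m; "grip_width": finger opening in m.
Only numpy, scipy, OpenCV 4.12 (cv2) and the standard library are available. Lean on these libraries where they do the work, as an engineer would, in place of code of your own. Each camera call takes 0.05 s, during which the arm holds its last target.

## Task

Stand the square amber jar, with its cap still on, upright and fully down in the grey square nest, which keeps it from turning. Then unscrew its tight metal cap anticlockwise until the threads let go, lift it off, and finish while still holding the cap in the gripper, level and just above the jar's open mouth, clear of the jar, with the jar still fully down in the nest. Leave the two round jars and the loose blue lid where they are.

Things in the scene. Friction and masses are not known exactly. Their poses are not given: they have to be found in the camera images.
- jar: The loose square jar: amber glass with white labels, about 0.4 kg without the cap. Body 60 x 60 mm square, 80 mm high; above it a round neck 38 mm across up to the rim at 112 mm. Origin: centre of the underside; z up through the mouth, x and y square to the flat sides (any of the four ways round fits the nest). It starts standing upright on the bench with the cap screwed on tight.
- jar_mouth (a point): Centre of the jar's mouth, at rim height, 112 mm above the jar's underside. A white sealing liner in the mouth stands up to 3 mm above the rim, stays with the jar and springs up against the screwed-on cap.
- cap: The jar's round ribbed silver metal twist-off cap with a red stripe on top: 56 mm across, 24 mm high, 45 g, a separate body. Origin: centre of its lower edge; z up, the red stripe lies along +x. Screwed on, its lower edge is 92 mm above the jar's underside (12 mm above the jar's shoulder). It is tight enough to carry the jar by the cap.
- cap_top (a point): Centre of the cap's top face, 24 mm above its lower edge. Anticlockwise from above unscrews: tight (up to 0.8 N m), freed by about 62 degrees of turn relative to the jar (it rises only about 1 mm meanwhile), lifts off between about 65 and 95 degrees, then runs against the next thread start. Until free it pulls the jar up with it. The jar turns a few degrees in the nest before the walls hold it.
- nest: The fixed grey bracing nest bolted to the bench: block 100 x 100 mm, 35 mm high, with a square pocket 64 x 64 mm (2 mm play on each side of the jar), 30 mm deep, its top edges chamfered by 6 mm. Origin: centre of the underside, on the bench; x and y square to the pocket's sides.
- nest_floor (a point): Centre of the floor of the nest's pocket, 5 mm above the bench, where the jar's underside ends up; axes as the nest's.
- round_jar_a: Bystander: clear round jar with blue-banded white label and steel lid, 69 mm across, 102 mm high. Origin: centre of the underside. Leave alone.
- round_jar_b: Bystander: a second clear round jar like the first. Origin: centre of the underside. Leave alone.
- blue_lid: Bystander: loose blue plastic lid lying on the bench, 50 mm across, 12 mm high. Origin: centre of the underside. Leave alone.
Things that resemble listed ones, but are neither listed nor needed, are in the scene too. Of the things shaped like the cap, the silver one is meant. Several things have the shape of the nest; the one meant has the colours described above.

How it is judged:
On the way, in this order (a step that is already met when the one before it is completed fails the run):
1. the jar stands fully down in the nest with its cap still screwed on (z of jar in the frame of nest_floor between -0.004 and 0.005 m and horizontal distance between jar and nest_floor below 0.006 m and angle between jar's own z axis and vertical below 0.08 rad and z of cap in the frame of jar below 0.0955 m and angle between the x axis of cap and the x axis of jar, either way round below 0.5 rad), for 0.2 s.
2. the cap has come off over the jar, which stays down in the nest (z of jar in the frame of nest_floor between -0.004 and 0.005 m and horizontal distance between jar and nest_floor below 0.006 m and angle between jar's own z axis and vertical below 0.08 rad and z of cap in the frame of jar above 0.105 m), for 0.1 s.
At the end, for the whole second after the job is handed in: Jar fully down in the nest (underside within 5 mm of the pocket floor, within 6 mm of its centre, upright within 0.08 rad); cap held still in the fingers, not touching the jar, its lower edge 4 to 60 mm above the jar's rim, within 20 mm of the mouth's axis, level within 0.2 rad (z of jar in the frame of nest_floor between -0.004 and 0.005 m and horizontal distance between jar and nest_floor below 0.006 m and angle between jar's own z axis and vertical below 0.08 rad and z of cap in the frame of jar_mouth between 0.004 and 0.06 m and horizontal distance between cap and jar_mouth below 0.02 m and angle between cap's own z axis and vertical below 0.2 rad and contact force between the fingers and cap above 1 N and contact force between cap and jar below 0.1 N and contact force between the arm and jar below 0.5 N and linear speed of cap below 0.03 m/s); the arm keeps its last pose, push and grip.
It fails at once if round_jar_a is disturbed (moved over 20 mm) (distance of round_jar_a from where it was at the start of the episode above 0.02 m).
It fails at once if round_jar_b is disturbed (moved over 20 mm) (distance of round_jar_b from where it was at the start of the episode above 0.02 m).
It fails at once if blue_lid is disturbed (moved over 20 mm) (distance of blue_lid from where it was at the start of the episode above 0.02 m).
It fails at once if the jar tips over (angle between jar's own z axis and vertical above 0.5 rad).
It also fails if it takes over 48 s, if anything falls off the work surface, if the arm or the gripper's body presses on something with over 40 N, if the wrist force passes 120 N, or if a joint passes its speed limit or range.

## Working session

There is one attempt and no reset: what is moved stays moved. The work goes in short steps, Python scripts to look and compute and a shell command to move; the robot and the scene stay as the last step left them, time stands still between calls to the robot, and variables do not carry over. Pictures are saved under pics/ and viewed, and the job is handed in when it is done.

```bash
mkdir -p pics; python3 - <<'E'
from station import status, camera
import cv2, numpy as np
for n in ["scene","top","wrist"]:
    c=camera(n); cv2.imwrite(f"pics/{n}0.png",c["image"][...,::-1])
    np.savez(f"pics/{n}0.npz",**c)
    print(n,c["fx"],c["fy"],c["cx"],c["cy"]);print(np.round(c["world_from_camera"],3))
print(status.get_obs())
E
```

```text
scene 370.3173120219697 370.3173120219697 255.26106894798775 191.8758134819266
[[ 0.513  0.659 -0.551  1.124]
 [ 0.858 -0.381  0.343 -0.248]
 [ 0.016 -0.649 -0.761  0.8  ]
 [ 0.     0.     0.     1.   ]]
top 380.88215013595163 380.88215013595163 250.90505175617633 191.86078636322802
[[ 0.012 -0.993  0.118  0.5  ]
 [-1.    -0.012  0.002  0.089]
 [-0.001 -0.118 -0.993  0.982]
 [ 0.     0.     0.     1.   ]]
wrist 297.3186396354542 297.3186396354542 254.73587412764087 191.71323431789767
[[ 0.314 -0.911 -0.268  0.25 ]
 [-0.949 -0.302 -0.086 -0.497]
 [-0.003  0.282 -0.959  0.385]
 [ 0.     0.     0.     1.   ]]
{'time_s': 0.15, 'qpos': array([-1.31758558e+00,  3.00292551e-01,  1.52143497e+00,  1.13705398e-05,
        1.32068211e+00, -6.65721965e-02]), 'joint_vel': array([ 0.00149234,  0.00082713, -0.00101839, -0.0011654 , -0.00050148,
       -0.00018612]), 'tau': array([ 7.77763289e-04, -5.31956792e+01, -3.52820671e+01,  7.08511518e-02,
        2.35658989e-02, -9.09608661e-05]), 'ee_pos': array([ 0.17286419, -0.52192415,  0.20504608]), 'eef_rot': array([-3.14077821e+00, -6.53381782e-05,  3.19780100e-01]), 'force': array([ 0.14429486, -0.03109309,  0.16674527]), 'moment': array([0.02237453, 0.04602485, 0.01295159]), 'grip_width': 0.09381966336415122}
```

View pics/scene0.png

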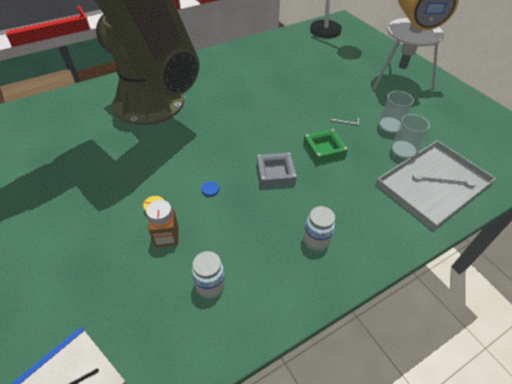

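View pics/top0.png

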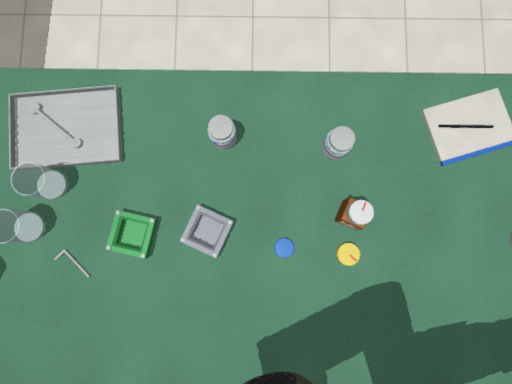

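View pics/wrist0.png

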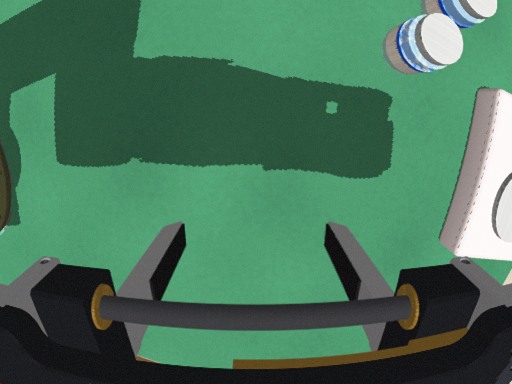

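Top view: silver cap of the jar at about (361,212), grey nest at (207,231) (green decoy at 131,233), round jars at (222,130) and (340,142), blue lid (285,248), yellow decoy lid (349,254). Next I measure these.

```bash
cat > h.py <<'E'
import numpy as np, cv2
def load(n): return dict(np.load(n))
def ray(c,u,v):
    d=np.array([(u-c["cx"])/c["fx"],(v-c["cy"])/c["fy"],1.]); T=c["world_from_camera"]
    return T[:3,3],T[:3,:3]@d
def onz(c,u,v,z):
    o,d=ray(c,u,v); return (o+d*(z-o[2])/d[2])[:2]
E
python3 - <<'E'
from h import *
c=load("pics/top0.npz"); im=c["image"]; bgr=im[...,::-1].copy()
hsv=cv2.cvtColor(bgr,cv2.COLOR_BGR2HSV)
def crop(x0,y0,w,h,k,n):
    cv2.imwrite(n,cv2.resize(bgr[y0:y0+h,x0:x0+w],None,fx=k,fy=k,interpolation=cv2.INTER_CUBIC))
crop(325,185,60,80,7,"pics/c1.png"); crop(170,195,75,70,8,"pics/c2.png")
def ell(mask,roi,z,name):
    x0,y0,w,h=roi; m=np.zeros_like(mask); m[y0:y0+h,x0:x0+w]=mask[y0:y0+h,x0:x0+w]
    cs=cv2.findContours(m,cv2.RETR_EXTERNAL,cv2.CHAIN_APPROX_NONE)[0]; k=max(cs,key=cv2.contourArea)
    (u,v),(w,h),a=cv2.minAreaRect(k)
    b=cv2.boxPoints(((u,v),(w,h),a)); P=np.array([onz(c,*p,z) for p in b])
    print(name,"px",round(u,1),round(v,1),round(w,1),round(h,1),"ctr",onz(c,u,v,z).round(4),"sides",np.linalg.norm(np.roll(P,-1,0)-P,axis=1).round(4),
      "ang",np.degrees([np.arctan2(*(P[(i+1)%4]-P[i])[::-1]) for i in range(4)]).round(1))
    return k
H,S,V=[hsv[...,i] for i in range(3)]
grey=((S<60)&(V>80)).astype(np.uint8)
ell(grey,(172,197,72,68),0.035,"nest")
cap=(((S<50)&(V>130))|((S>100)&((H<6)|(H>172))&(V>130))).astype(np.uint8)
ell(cap,(340,190,45,45),0.116,"cap")
E
```

```text
nest px 206.4 230.9 41.9 42.1 ctr [0.514  0.1996] sides [0.1035 0.1048 0.1029 0.1036] ang [ -23.6 -114.4  155.7   65.9]
cap px 360.5 212.0 24.0 25.0 ctr [ 0.56   -0.1593] sides [0.0571 0.0547 0.0567 0.0547] ang [-89.3 178.5  90.7  -1. ]
```

View pics/c1.png

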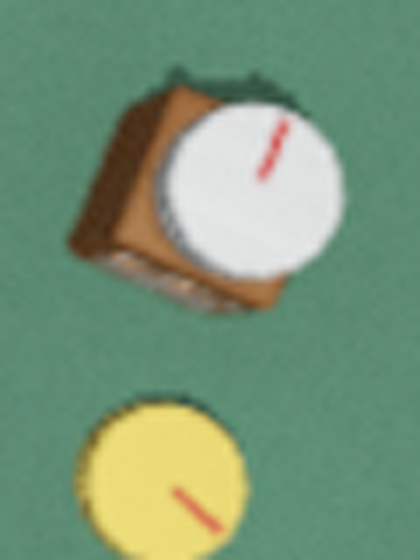

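View pics/c2.png

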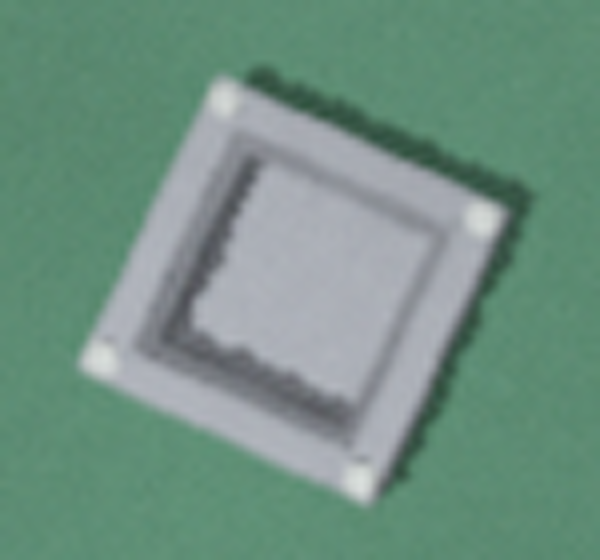

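```bash
cat >> h.py <<'E'
def tojog(p,dyaw=0):
    from station import status
    from scipy.spatial.transform import Rotation as R
    o=status.get_obs(); Rt=R.from_euler("xyz",o["eef_rot"]).as_matrix()
    yaw=o["eef_rot"][2]
    tgt=R.from_euler("xyz",[np.pi,0,yaw+dyaw]).as_matrix()
    s=Rt.T@(np.array(p)-o["ee_pos"]); r=R.from_matrix(Rt.T@tgt).as_rotvec()/(np.pi/2)
    print("t",o["time_s"],"shift",s.round(4),"turn",r.round(4),"pos",o["ee_pos"].round(4),"rot",o["eef_rot"].round(4),"F",o["force"].round(1),"M",o["moment"].round(2),"w",round(o["grip_width"],4))
E
python3 -c "
from h import *
tojog([.56,-.1593,.205])
c=load('pics/top0.npz')
P=[onz(c,170+u/8-.5,195+v/8-.5,.035) for u,v in [(224,98),(483,218),(360,480),(100,358)]]
print(np.round(P,4),np.mean(P,0))
for i in range(4):
  d=P[(i+1)%4]-P[i];print(np.degrees(np.arctan2(d[1],d[0]))%90-90,np.linalg.norm(d))
"
```

```text
t 0.15 shift [ 4.815e-01 -2.225e-01  3.000e-04] turn [-0.0005 -0.      0.    ] pos [ 0.1729 -0.5219  0.205 ] rot [-3.1408e+00 -1.0000e-04  3.1980e-01] F [ 0.1 -0.   0.2] M [0.02 0.05 0.01] w 0.0938
[[0.5737 0.2234]
 [0.5374 0.142 ]
 [0.4567 0.1783]
 [0.4929 0.2594]] [0.51518984 0.20076715]
-24.0425784763829 0.0891369408302891
-24.19048893431176 0.08847947459984129
-24.047029554787088 0.08878986627936687
-23.965730756490444 0.08847236162555296
```

```bash
python3 -m jog '[[0.04,-0.0185,0,0,0,0,1],[0.08,-0.037,0,0,0,0,1],[0.12,-0.0555,0,0,0,0,1],[0.16,-0.074,0,0,0,0,1],[0.2,-0.0925,0,0,0,0,1],[0.24,-0.111,0,0,0,0,1],[0.28,-0.13,0,0,0,0,1],[0.32,-0.148,0,0,0,0,1],[0.36,-0.1665,0,0,0,0,1],[0.4,-0.185,0,0,0,0,1],[0.44,-0.2035,0,0,0,0,1],[0.481,-0.2225,0,0,0,0,1],[0.481,-0.2225,0,0,0,0,1],[0.481,-0.2225,0,0,0,0,1]]' 60
python3 - <<'E'
from h import *
from station import camera
tojog([.56,-.1593,.205])
for n in ["wrist","top"]:
    c=camera(n); np.savez(f"pics/{n}1.npz",**c); cv2.imwrite(f"pics/{n}1.png",c["image"][...,::-1])
E
```

```text
time_s: 1.55
ee_pos: [0.5596, -0.1589, 0.2047]
eef_rot: [-3.14, 0.001, 0.321]
force: [0.3, -0.0, -0.5]
grip_width: 0.094
t 1.55 shift [ 0.0003  0.0005 -0.0003] turn [-0.0009  0.0005 -0.    ] pos [ 0.5596 -0.1589  0.2047] rot [-3.1402e+00  9.0000e-04  3.2140e-01] F [ 0.3 -0.  -0.5] M [ 0.05 -0.   -0.03] w 0.094
```

View pics/wrist1.png

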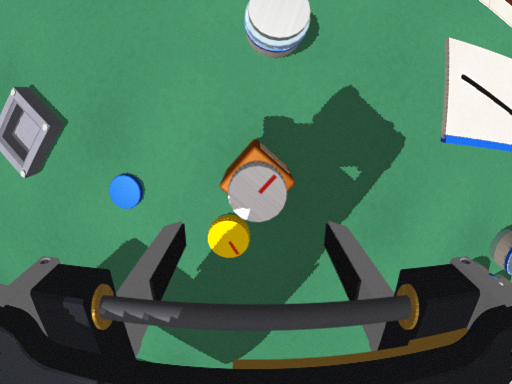

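```bash
cat >> h.py <<'E'
def wonz(c,u,v,z):
    x,y=(u-c["cx"])/c["fx"],(v-c["cy"])/c["fy"]; r=np.hypot(x,y)
    d=np.array([np.sin(r)*x/r,np.sin(r)*y/r,np.cos(r)]); T=c["world_from_camera"]; d=T[:3,:3]@d; o=T[:3,3]
    return (o+d*(z-o[2])/d[2])[:2]
E
python3 - <<'E'
from h import *
c=load("pics/wrist1.npz"); bgr=c["image"][...,::-1].copy()
for x0,y0,w,h,n in [(210,130,100,100,"pics/w1a.png"),(0,70,80,120,"pics/w1b.png")]:
    cv2.imwrite(n,cv2.resize(bgr[y0:y0+h,x0:x0+w],None,fx=5,fy=5,interpolation=cv2.INTER_CUBIC))
hsv=cv2.cvtColor(bgr,cv2.COLOR_BGR2HSV); H,S,V=[hsv[...,i] for i in range(3)]
m=(((S<60)&(V>110))|((S>100)&((H<4)|(H>172)))).astype(np.uint8); r=np.zeros_like(m); r[155:230,215:295]=m[155:230,215:295]
k=max(cv2.findContours(r,cv2.RETR_EXTERNAL,cv2.CHAIN_APPROX_NONE)[0],key=cv2.contourArea)
print(cv2.minEnclosingCircle(k),cv2.fitEllipse(k))
print(wonz(c,*cv2.fitEllipse(k)[0],.116))
E
```

```text
((256.5555419921875, 192.1666717529297), 30.063060760498047) ((256.8835144042969, 193.11720275878906), (56.63349533081055, 58.242515563964844), 81.42422485351562)
[ 0.56059787 -0.15999717]
```

View pics/w1a.png

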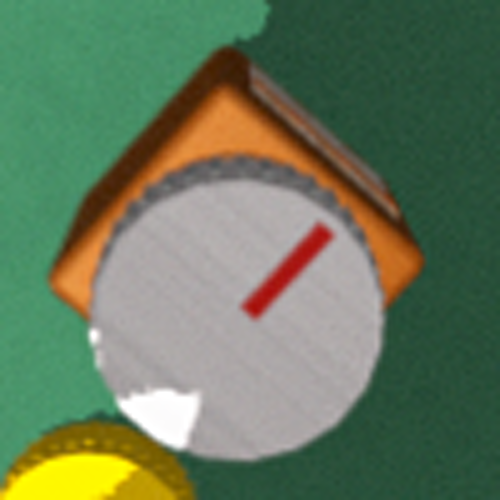

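View pics/w1b.png

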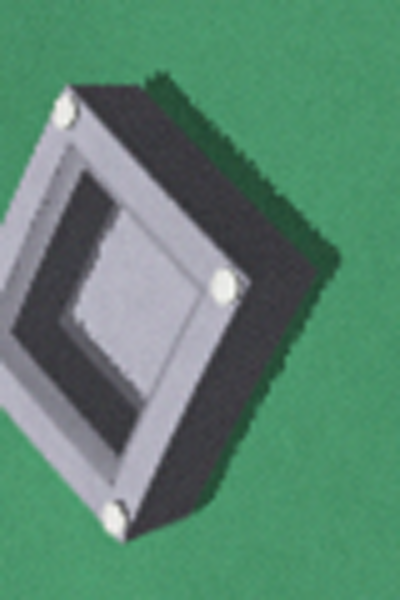

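```bash
python3 - <<'E'
from h import *
c=load("pics/wrist1.npz")
def p(u,v,z): return wonz(c,210+u/5-.4,130+v/5-.4,z)
def ang(a,b): d=b-a; return np.degrees(np.arctan2(d[1],d[0])), np.linalg.norm(d)
A,B,C=p(232,82,.08),p(55,278,.08),p(420,262,.08)
print(ang(B,A),ang(A,C),(B+C)/2, ang(p(251,311,.116),p(325,231,.116)))
tojog([.5603,-.1597,.0875])
E
```

```text
(np.float64(-23.605481705577088), np.float64(0.05625275245555993)) (np.float64(-115.28552751454032), np.float64(0.05530181329970027)) [ 0.56047847 -0.16039577] (np.float64(-23.016904423595662), np.float64(0.0206553188413423))
t 1.65 shift [1.500e-03 1.000e-04 1.176e-01] turn [-0.0006  0.0002 -0.    ] pos [ 0.5589 -0.1601  0.2051] rot [-3.1406e+00  4.0000e-04  3.1910e-01] F [0.2 0.3 1.1] M [-0.02  0.05  0.02] w 0.0942
```

The wrist view puts the cap at (257,193) → (0.5605, -0.160), agreeing with the top view; jar yaw is about -24°, the same as the nest. Going down to grip the cap.

```bash
python3 -m jog '[[0.0015,0,0.03,0,0,0,1],[0.0015,0,0.06,0,0,0,1],[0.0015,0,0.085,0,0,0,1],[0.0015,0,0.105,0,0,0,1],[0.0015,0,0.1175,0,0,0,1],[0.0015,0,0.1175,0,0,0,1],[0.0015,0,0.1175,0,0,0,0.2],[0.0015,0,0.1175,0,0,0,0.1],[0.0015,0,0.1175,0,0,0,-1],[0.0015,0,0.1175,0,0,0,-1],[0.0015,0,0.1175,0,0,0,-1],[0.0015,0,0.1175,0,0,0,-1],[0.0015,0,0.1175,0,0,0,-1],[0.0015,0,0.1175,0,0,0,-1]]' 60
python3 - <<'E'
from h import *
from station import camera
tojog([.56,-.1593,.205])
for n in ["wrist"]:
    c=camera(n); np.savez(f"pics/{n}2.npz",**c); cv2.imwrite(f"pics/{n}2.png",c["image"][...,::-1])
E
```

```text
time_s: 3.05
ee_pos: [0.5606, -0.1599, 0.088]
eef_rot: [-3.141, -0.0, 0.319]
force: [0.9, -3.8, 3.5]
grip_width: 0.0556
t 3.05 shift [-0.0003 -0.0007 -0.117 ] turn [-0.0001 -0.0002  0.    ] pos [ 0.5606 -0.1599  0.088 ] rot [-3.1414e+00 -2.0000e-04  3.1910e-01] F [ 0.9 -3.8  3.5] M [-0.77 -0.23 -0.  ] w 0.0556
```

View pics/wrist2.png

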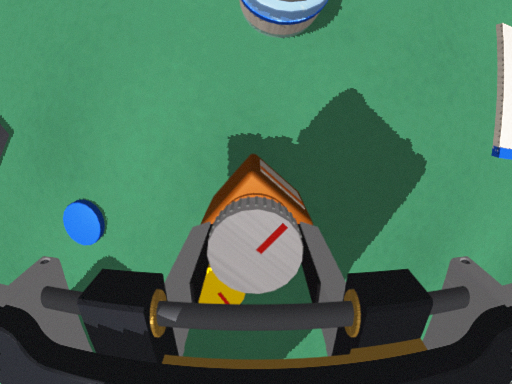

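The cap sits between the fingers (centre about (255,249)), width 55.6 mm. Lifting the jar.

```bash
python3 -m jog '[[0,0,-0.005,0,0,0,-1],[0,0,-0.015,0,0,0,-1],[0,0,-0.03,0,0,0,-1],[0,0,-0.05,0,0,0,-1],[0,0,-0.07,0,0,0,-1],[0,0,-0.07,0,0,0,-1],[0,0,-0.07,0,0,0,-1]]'
python3 - <<'E'
from h import *
from station import camera
tojog([.515,.2005,.157])
for n in ["wrist","top"]:
    c=camera(n); np.savez(f"pics/{n}3.npz",**c); cv2.imwrite(f"pics/{n}3.png",c["image"][...,::-1])
c=load("pics/wrist3.npz"); bgr=c["image"][...,::-1].copy(); 
cv2.imwrite("pics/w3a.png",cv2.resize(bgr[130:330,160:350],None,fx=3,fy=3,interpolation=cv2.INTER_CUBIC))
E
```

```text
time_s: 3.8
ee_pos: [0.5604, -0.1598, 0.158]
eef_rot: [-3.141, -0.0, 0.319]
force: [-0.5, -0.2, -6.6]
grip_width: 0.0556
t 3.8 shift [ 0.0699 -0.3563  0.001 ] turn [-0.0001 -0.0003  0.    ] pos [ 0.5604 -0.1598  0.158 ] rot [-3.1414e+00 -4.0000e-04  3.1910e-01] F [-0.5 -0.2 -6.6] M [ 0.06  0.   -0.  ] w 0.0556
```

View pics/w3a.png

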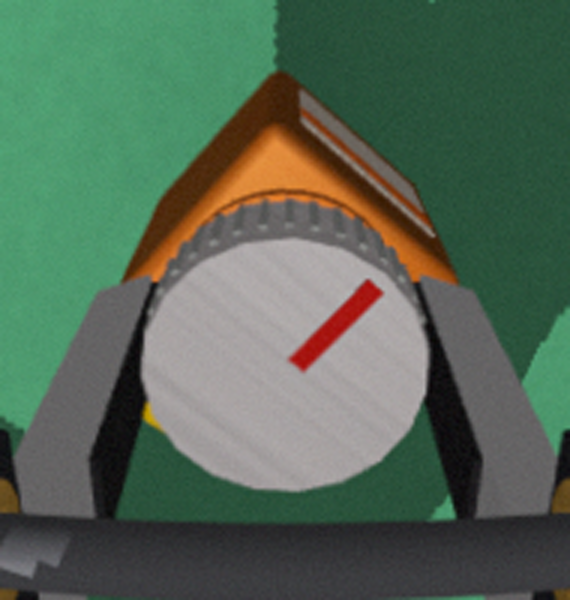

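View pics/top3.png

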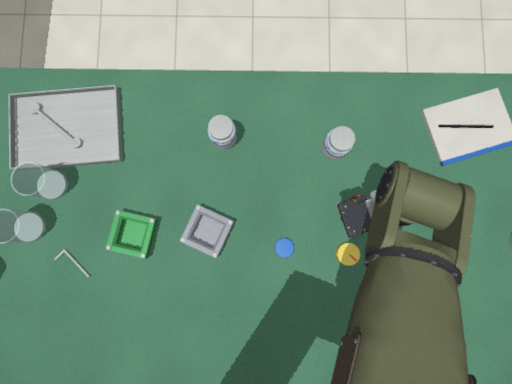

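```bash
python3 - <<'E'
from h import *
c=load("pics/wrist3.npz")
def p(u,v,z): return wonz(c,160+u/3-.33,130+v/3-.33,z)
def ang(a,b): d=b-a; return np.degrees(np.arctan2(d[1],d[0])), np.linalg.norm(d)
# cap top outline extreme points
q=[p(u,v,.186) for u,v in [(143,345),(427,345),(285,238),(285,491),(180,270),(390,270),(200,455),(370,455)]]
q=np.array(q); A=np.c_[2*q,np.ones(len(q))]; s=np.linalg.lstsq(A,(q**2).sum(1),rcond=None)[0]; print("cap",s[:2],np.sqrt(s[2]+s[0]**2+s[1]**2))
print("stripe",ang(p(295,364,.186),p(376,286,.186)), "edge",ang(p(135,275,.15),p(280,122,.15)),ang(p(280,122,.15),p(455,275,.15)))
o,y=np.array([.5604,-.1598]),.319
d=s[:2]-o; print("tool frame off",d@[np.cos(y),np.sin(y)],d@[np.sin(y),-np.cos(y)])
E
```

```text
cap [ 0.56019322 -0.15939768] 0.027466004927742302
stripe (np.float64(-24.358091682456852), np.float64(0.021981397981769693)) edge (np.float64(-24.788083916742018), np.float64(0.04870724258753875)) (np.float64(-113.34182103245352), np.float64(0.05359024673900426))
tool frame off -7.01729757650944e-05 -0.00044687275956024176
```

```bash
python3 -m jog '[[0.003,-0.015,0,0,0,0,-1],[0.009,-0.045,0,0,0,0,-1],[0.016,-0.08,0,0,0,0,-1],[0.024,-0.12,0,0,0,0,-1],[0.032,-0.16,0,0,0,0,-1],[0.04,-0.2,0,0,0,0,-1],[0.048,-0.24,0,0,0,0,-1],[0.055,-0.28,0,0,0,0,-1],[0.062,-0.315,0,0,0,0,-1],[0.067,-0.34,0,0,0,0,-1],[0.07,-0.3563,0,0,0,0,-1],[0.07,-0.3563,0,0,0,0,-1],[0.07,-0.3563,0,0,0,0,-1],[0.07,-0.3563,0,0,0,0,-1]]'
python3 - <<'E'
from h import *
from station import camera
tojog([.515,.2005,.1])
for n in ["wrist","scene","top"]:
    c=camera(n); np.savez(f"pics/{n}4.npz",**c); cv2.imwrite(f"pics/{n}4.png",c["image"][...,::-1])
c=load("pics/scene4.npz"); bgr=c["image"][...,::-1].copy(); 
cv2.imwrite("pics/s4a.png",cv2.resize(bgr[100:210,210:340],None,fx=5,fy=5,interpolation=cv2.INTER_CUBIC))
E
```

```text
time_s: 5.3
ee_pos: [0.5148, 0.1997, 0.1571]
eef_rot: [-3.14, 0.002, 0.318]
force: [0.6, -0.9, -6.0]
grip_width: 0.0556
t 5.3 shift [ 0.0006 -0.0006  0.0571] turn [-0.0007  0.0011 -0.    ] pos [0.5148 0.1997 0.1571] rot [-3.1404e+00  1.7000e-03  3.1820e-01] F [ 0.6 -0.9 -6. ] M [-0.02 -0.01 -0.04] w 0.0556
```

View pics/wrist4.png

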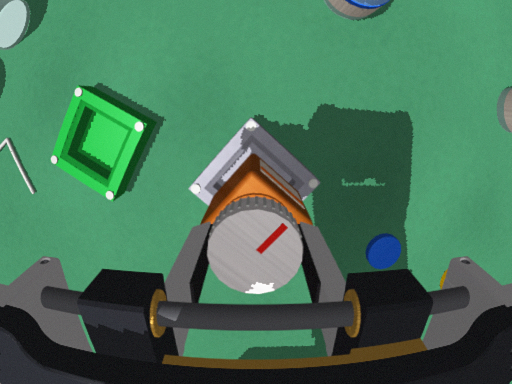

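View pics/s4a.png

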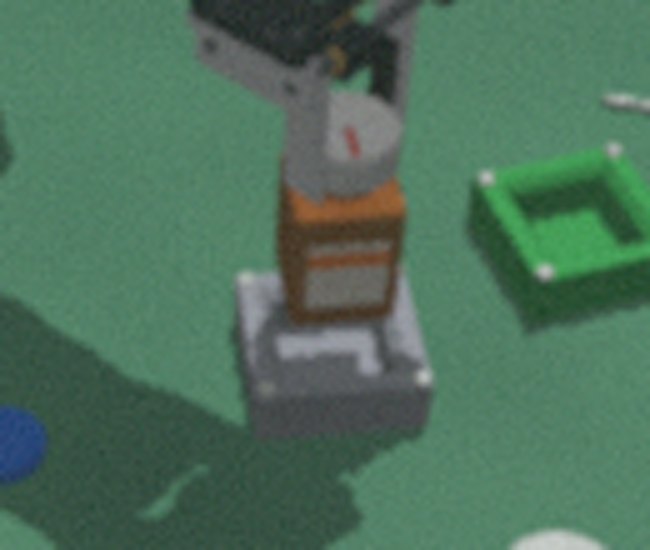

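Wrist view: nest bolts at (252,126), (196,188), (314,183) around the jar held above; deriving the centre from them.

```bash
python3 - <<'E'
from h import *
c=load("pics/wrist4.npz"); g=cv2.cvtColor(c["image"],cv2.COLOR_RGB2HSV); 
P=[]
for u,v in [(252,126),(196,188),(314,183)]:
    w=g[v-8:v+9,u-8:u+9].astype(int); sc=w[...,2]-w[...,1]; print(sc.max(),end=" ")
    m=np.clip(sc-(sc.max()-35),0,None).astype(float); yy,xx=np.mgrid[-8:9,-8:9]
    m[np.hypot(xx,yy)>7]=0
    a=(u+(m*xx).sum()/m.sum(),v+(m*yy).sum()/m.sum()); print(np.round(a,2)); P.append(wonz(c,*a,.036))
A,B,C=P; f=lambda a,b:(np.degrees(np.arctan2(*(b-a)[::-1])).round(2),np.linalg.norm(b-a).round(4))
print("ctr",(B+C)/2,f(B,A),f(A,C))
tojog([*(B+C)/2,.1])
E
```

```text
246 [250.52 124.1 ]
247 [195.03 188.61]
143 [313.   183.14]
ctr [0.51309677 0.20097477] (np.float64(-23.18), np.float64(0.0898)) (np.float64(-114.7), np.float64(0.09))
t 5.45 shift [-0.0013 -0.0016  0.0573] turn [-0.0008  0.0008 -0.    ] pos [0.5149 0.1998 0.1573] rot [-3.1403e+00  1.3000e-03  3.1790e-01] F [-0.2  0.7 -6.4] M [ 0.01 -0.06 -0.02] w 0.0551
```

```bash
python3 -m jog '[[-0.0004,-0.0008,0.01,0,0,0,-1],[-0.0004,-0.0008,0.02,0,0,0,-1],[-0.0004,-0.0008,0.027,0,0,0,-1],[-0.0004,-0.0008,0.031,0,0,0,-1],[-0.0004,-0.0008,0.035,0,0,0,-1],[-0.0004,-0.0008,0.039,0,0,0,-1],[-0.0004,-0.0008,0.043,0,0,0,-1],[-0.0004,-0.0008,0.045,0,0,0,-1]]'
```

```text
time_s: 6.25
ee_pos: [0.5141, 0.2005, 0.1119]
eef_rot: [-3.14, 0.001, 0.318]
force: [-0.0, -1.1, -4.7]
grip_width: 0.0559
```

```bash
python3 -m jog '[[0,0,0.004,0,0,0,-1],[0,0,0.008,0,0,0,-1],[0,0,0.012,0,0,0,-1],[0,0,0.015,0,0,0,-1],[0,0,0.017,0,0,0,-1],[0,0,0.018,0,0,0,-1],[0,0,0.018,0,0,0,-1]]'
python3 -c "
from h import *
tojog([.5143,.2004,.093])"
```

```text
time_s: 6.95
ee_pos: [0.5141, 0.2006, 0.0939]
eef_rot: [-3.14, 0.002, 0.318]
force: [-0.1, 0.8, -6.3]
grip_width: 0.0555
t 6.95 shift [0.0002 0.0002 0.0009] turn [-0.0008  0.001  -0.    ] pos [0.5141 0.2006 0.0939] rot [-3.1403e+00  1.5000e-03  3.1800e-01] F [-0.1  0.8 -6.3] M [0.03 0.01 0.02] w 0.0555
```

```bash
python3 -m jog '[[0,0,0.0005,0,0,0,-1],[0,0,0.001,0,0,0,-1],[0,0,0.0015,0,0,0,-1],[0,0,0.0015,0,0,0,-1],[0,0,0.0015,0,0,0,-1]]'
python3 -c "
from h import *
tojog([.5143,.2004,.093])
from station import camera
c=camera('scene'); bgr=c['image'][...,::-1].copy(); 
cv2.imwrite('pics/s5.png',cv2.resize(bgr[100:210,210:340],None,fx=5,fy=5,interpolation=cv2.INTER_CUBIC))
"
```

```text
time_s: 7.45
ee_pos: [0.5143, 0.2006, 0.0929]
eef_rot: [-3.14, 0.001, 0.318]
force: [-2.5, -2.4, 3.1]
grip_width: 0.0555
t 7.45 shift [-0.0001  0.0002 -0.0001] turn [-0.0008  0.0005 -0.    ] pos [0.5143 0.2006 0.0929] rot [-3.1404e+00  7.0000e-04  3.1800e-01] F [-2.5 -2.4  3.1] M [-0.18  0.34 -0.05] w 0.0555
```

View pics/s5.png

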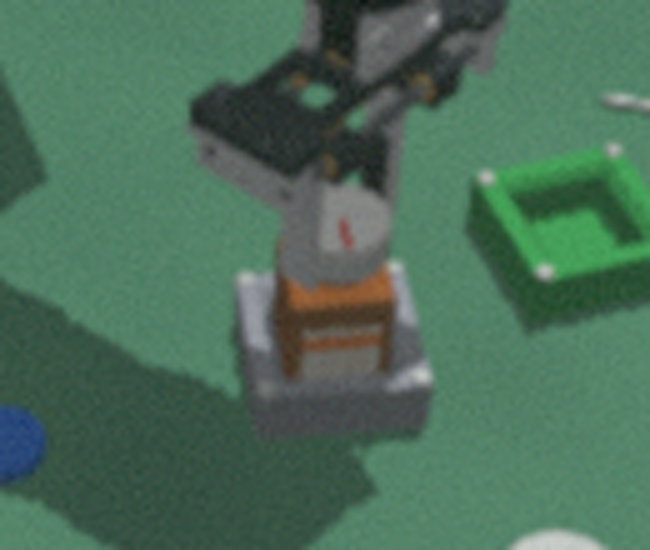

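Jar seated (z force went from -6 to +3 N at the expected height; the scene view shows it down in the nest). Start unscrewing.

```bash
python3 -m jog '[[0,0,0,0,0,-0.03,-1],[0,0,0,0,0,-0.06,-1],[0,0,0,0,0,-0.09,-1],[0,0,0,0,0,-0.12,-1],[0,0,0,0,0,-0.15,-1],[0,0,0,0,0,-0.18,-1],[0,0,0,0,0,-0.21,-1],[0,0,0,0,0,-0.24,-1],[0,0,0,0,0,-0.27,-1],[0,0,0,0,0,-0.3,-1],[0,0,0,0,0,-0.33,-1],[0,0,0,0,0,-0.33,-1]]' 60
python3 -c "
from h import *
tojog([.5143,.2004,.093])
from station import camera
c=camera('wrist');np.savez('pics/wrist6.npz',**c); bgr=c['image'][...,::-1].copy(); 
cv2.imwrite('pics/w6.png',cv2.resize(bgr[100:330,140:370],None,fx=2.5,fy=2.5,interpolation=cv2.INTER_CUBIC))
"
```

```text
time_s: 8.7
ee_pos: [0.5145, 0.2005, 0.0931]
eef_rot: [-3.14, -0.0, 0.837]
force: [-1.2, -1.7, 2.2]
grip_width: 0.0554
t 8.7 shift [-0.0002 -0.0001  0.0001] turn [-0.0008 -0.0002  0.    ] pos [0.5145 0.2005 0.0931] rot [-3.1403e+00 -4.0000e-04  8.3660e-01] F [-1.2 -1.7  2.2] M [-0.22  0.25 -0.17] w 0.0554
```

View pics/w6.png

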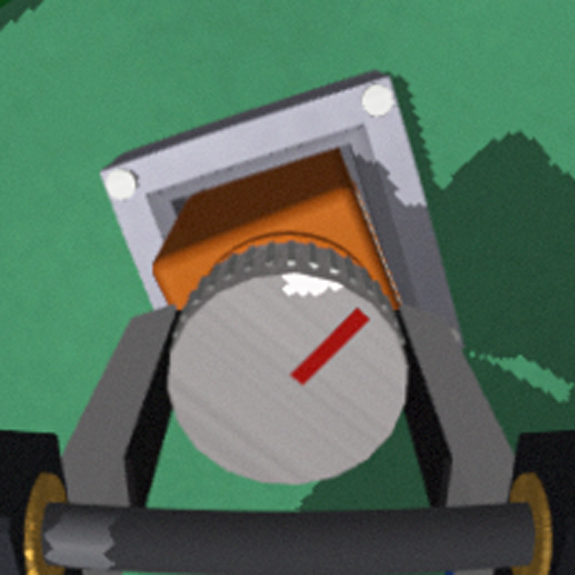

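No slip: the stripe keeps its angle in the jaws while the jar stays square in the nest. Continue to about 82° in all.

```bash
python3 -m jog '[[0,0,0,0,0,-0.035,-1],[0,0,0,0,0,-0.07,-1],[0,0,0,0,0,-0.105,-1],[0,0,0,0,0,-0.14,-1],[0,0,0,0,0,-0.175,-1],[0,0,0,0,0,-0.21,-1],[0,0,0,0,0,-0.245,-1],[0,0,0,0,0,-0.28,-1],[0,0,0,0,0,-0.315,-1],[0,0,0,0,0,-0.35,-1],[0,0,0,0,0,-0.385,-1],[0,0,0,0,0,-0.42,-1],[0,0,0,0,0,-0.455,-1],[0,0,0,0,0,-0.49,-1],[0,0,0,0,0,-0.525,-1],[0,0,0,0,0,-0.55,-1],[0,0,0,0,0,-0.58,-1],[0,0,0,0,0,-0.58,-1]]' 60
python3 -c "
from h import *
tojog([.5143,.2004,.093])
from station import camera
c=camera('wrist');np.savez('pics/wrist7.npz',**c); bgr=c['image'][...,::-1].copy(); 
cv2.imwrite('pics/w7.png',cv2.resize(bgr[100:330,140:370],None,fx=2.5,fy=2.5,interpolation=cv2.INTER_CUBIC))
"
```

```text
time_s: 10.55
ee_pos: [0.5152, 0.2011, 0.094]
eef_rot: [3.14, -0.002, 1.747]
force: [-0.1, 2.1, 6.0]
grip_width: 0.0554
t 10.55 shift [-0.0006 -0.001   0.001 ] turn [ 0.0012 -0.0012 -0.    ] pos [0.5152 0.2011 0.094 ] rot [ 3.1397e+00 -1.9000e-03  1.7467e+00] F [-0.1  2.1  6. ] M [0.26 0.04 0.02] w 0.0554
```

View pics/w7.png

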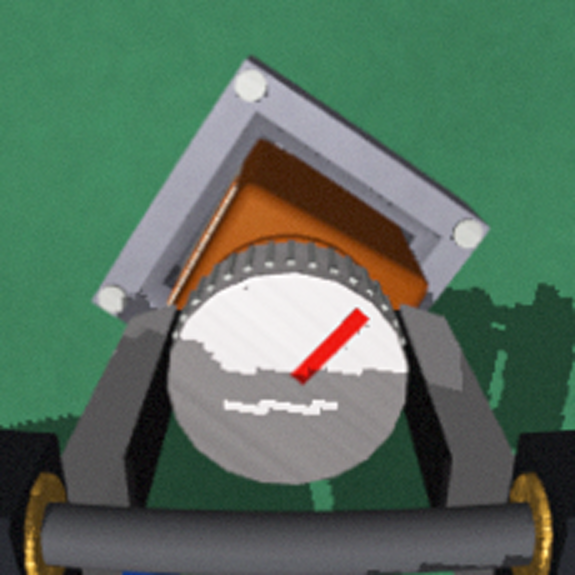

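Turned 81.8° without slip, and the torque about z is ~0. Lift a little and check.

```bash
python3 -m jog '[[0,0,-0.001,0,0,0,-1],[0,0,-0.002,0,0,0,-1],[0,0,-0.003,0,0,0,-1],[0,0,-0.004,0,0,0,-1],[0,0,-0.004,0,0,0,-1]]' 60
python3 -c "
from h import *
tojog([.5143,.2004,.093])"
```

```text
time_s: 11.1
ee_pos: [0.5152, 0.2011, 0.0981]
eef_rot: [3.14, -0.002, 1.745]
force: [-0.2, -0.1, -1.3]
grip_width: 0.0557
t 11.1 shift [-0.0006 -0.001   0.0051] turn [ 0.0013 -0.0012 -0.    ] pos [0.5152 0.2011 0.0981] rot [ 3.1395e+00 -1.9000e-03  1.7453e+00] F [-0.2 -0.1 -1.3] M [-0.04 -0.08 -0.06] w 0.0557
```

```bash
python3 -m jog '[[0,0,-0.003,0,0,0,-1],[0,0,-0.006,0,0,0,-1],[0,0,-0.01,0,0,0,-1],[0,0,-0.015,0,0,0,-1],[0,0,-0.02,0,0,0,-1],[0,0,-0.025,0,0,0,-1],[0,0,-0.03,0,0,0,-1],[0,0,-0.034,0,0,0,-1],[0,0,-0.037,0,0,0,-1],[0,0,-0.037,0,0,0,-1],[0,0,-0.037,0,0,0,-1],[0,0,-0.037,0,0,0,-1]]' 60
python3 -c "
from h import *
tojog([.5143,.2004,.093])
from station import camera
c=camera('wrist');np.savez('pics/wrist8.npz',**c); bgr=c['image'][...,::-1].copy(); 
cv2.imwrite('pics/w8.png',cv2.resize(bgr[100:330,140:370],None,fx=2.5,fy=2.5,interpolation=cv2.INTER_CUBIC))
c=camera('scene'); bgr=c['image'][...,::-1].copy(); 
cv2.imwrite('pics/s8.png',cv2.resize(bgr[100:210,210:340],None,fx=5,fy=5,interpolation=cv2.INTER_CUBIC))
"
```

```text
time_s: 12.3
ee_pos: [0.515, 0.201, 0.1349]
eef_rot: [3.14, -0.002, 1.745]
force: [-0.3, -0.5, 0.4]
grip_width: 0.0556
t 12.3 shift [-0.0005 -0.0009  0.0419] turn [ 0.001  -0.0012 -0.    ] pos [0.515  0.201  0.1349] rot [ 3.1399e+00 -1.9000e-03  1.7454e+00] F [-0.3 -0.5  0.4] M [-0.04 -0.1   0.02] w 0.0556
```

View pics/w8.png

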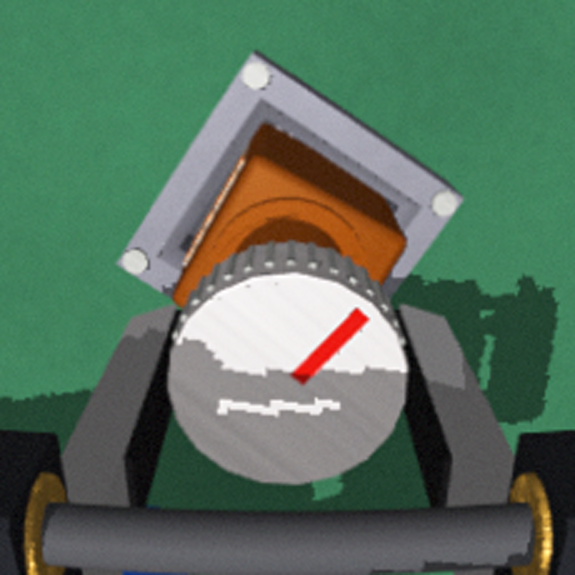

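View pics/s8.png

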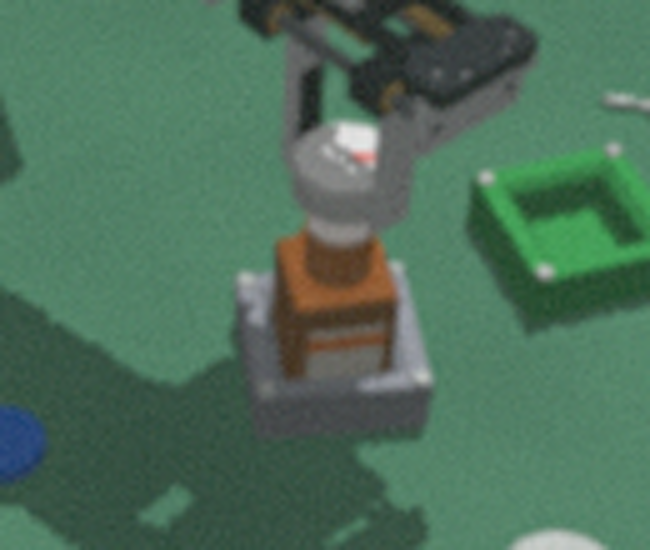

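The wrist view shows the cap held level. In the scene view the jar is still low in the nest, with its open neck and white liner visible below the cap. Handing in.

```bash
python3 -c "
from station import ctrl,status
print(ctrl.hand_in()); o=status.get_obs(); print(o['time_s'],o['force'],o['grip_width'])"
```

```text
the job is handed in; nothing more can be done
None
the job is handed in; nothing more can be done
```

I set the square jar down in the grey nest by its cap, then turned the cap 82° anticlockwise and lifted it off. I handed in at about 12.4 s with the cap still gripped above the open mouth. No verdict was given.

- **Jar in the nest:** the tool reached the height expected for a fully seated jar. The vertical force went from -6 N with the jar hanging to +3 N once seated.
- **Unscrewing:** the red stripe kept its angle in the jaws, so the cap did not slip. The torque was near zero at the end of the turn.
- **Lift-off:** the force while lifting was about -1 N, against -6 N with the jar attached, so only the cap came up.
- **Final position:** the tool pose puts the cap's lower edge about 22 mm above the rim. The tool is level within 0.003 rad and within about 2 mm of the nest centre. The grip width is 55.6 mm.
- **Last pictures:** the jar is down in the nest and clear of the cap. I did not recheck the round jars and the blue lid for movement after the lift-off; the arm never came near them.

No check failed. The camera estimates of the nest centre differed by 1–2 mm, so I used a value between them, and the jar went in without side force.

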